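# Load the lapping blocks into the wash carrier

### The job

First turn the empty carrier tray to match the cut-cornered wash pan and nest it flat on the pan's floor. Then gather three lapping blocks into it, each upright on the floor of its own compartment: the oblong one in the front compartment between the cut corners, the large round one in the larger back compartment and the square one in the smaller back compartment. Leave the small round block, the three-armed block and the bare knob where they are, undisturbed.

Things in the scene. Friction and masses are not known exactly. Their poses are not given: they have to be found in the camera images.
- pan: Fixed dark steel wash pan. Outline: a rectangle with the two corners on its -x (front) side cut off at 45 degrees; clear floor 150 mm (x) by 190 mm (y), corners cut 38 mm. Walls 20 mm high, leaning outward. Floor 3 mm thick. Origin at the underside centre; +x points to the long uncut back side. It suits the carrier in one direction only.
- carrier: Loose aluminium tray, 0.45 kg, 140 (x) by 180 mm (y), corners at its -x (front) side cut 35 mm. Origin: underside centre. Floor 4 mm, walls 20 high, dividers 17 high. Handle bar over the middle 14 thick (x), 68 long (y), 46 to 60 up: grip across x. Compartments: front x -67..-2; large back x 2..67, y -87..12; small back x 2..67, y 16..87. Nested, its origin is 3 mm above the pan's.
- oblong_block: Lapping block with oblong steel foot, 30 mm (x) by 84 mm (y). Stands upright on its 12 mm thick foot; origin at the centre of the foot's underside. Black bakelite knob 22 mm dia, 30 to 52 mm above the origin, on a 12 mm stem over the foot's centre: grip it 41 mm up. Its place: carrier x -34, y 0 mm, long side along the carrier's y.
- round_block: Lapping block with the large round steel foot, 50 mm dia. Stands upright on its 12 mm thick foot; origin at the centre of the foot's underside. Black bakelite knob 22 mm dia, 30 to 52 mm above the origin, on a 12 mm stem over the foot's centre: grip it 41 mm up. Its place: carrier x 34, y -38 mm.
- square_block: Lapping block with a square steel foot, 42 by 42 mm, sides along its x and y. Stands upright on its 12 mm thick foot; origin at the centre of the foot's underside. Black bakelite knob 22 mm dia, 30 to 52 mm above the origin, on a 12 mm stem over the foot's centre: grip it 41 mm up. Its place: carrier x 34, y 51 mm.
- small_round_block: Look-alike to leave: lapping block with a small round steel foot, only 32 mm dia. Stands upright on its 12 mm thick foot; origin at the centre of the foot's underside. Black bakelite knob 22 mm dia, 30 to 52 mm above the origin, on a 12 mm stem over the foot's centre: grip it 41 mm up.
- three_armed_block: Look-alike to leave: lapping block with a three-armed steel foot, arms 32 mm long and 15 mm wide. Stands upright on its 12 mm thick foot; origin at the centre of the foot's underside. Black bakelite knob 22 mm dia, 30 to 52 mm above the origin, on a 12 mm stem over the foot's centre: grip it 41 mm up.
- loose_knob: Look-alike to leave: bare black bakelite knob, 22 mm dia, 32 mm high, on a brass collar, without stem or foot. Origin at its underside centre.
Things that resemble listed ones, but are neither listed nor needed, are in the scene too. What is shaped like the round_block but blue is not meant.

How it is judged (in metres and radians):
On the way:
1. the empty carrier is nested in the pan, flat on its floor, and let go (horizontal distance between carrier and pan below 0.012 m and z of carrier in the frame of pan below 0.007 m and angle between the x axis of carrier and the x axis of pan, either way round below 0.12 rad and angle between carrier's own z axis and vertical below 0.05 rad and linear speed of carrier below 0.02 m/s and contact force between the fingers and carrier below 0.1 N and horizontal distance between each of oblong_block, round_block, square_block and carrier above 0.085 m), for 0.2 s.
At the end, for the whole second after the job is handed in: Carrier flat in the pan (12 mm, 0.12 rad); oblong block in its front, large round in its large back, square in its small back compartment, each upright, foot on the floor (1 to 8 mm above the carrier origin); both look-alike blocks and the bare knob within 25 mm of their start; released, at rest (horizontal distance between carrier and pan below 0.012 m and z of carrier in the frame of pan below 0.007 m and angle between the x axis of carrier and the x axis of pan, either way round below 0.12 rad and angle between carrier's own z axis and vertical below 0.05 rad and linear speed of each of carrier, oblong_block, round_block, square_block, small_round_block, three_armed_block, loose_knob below 0.02 m/s and contact force between the fingers and carrier below 0.1 N and x of oblong_block in the frame of carrier between -0.067 and -0.004 m and y of oblong_block in the frame of carrier between -0.06 and 0.06 m and z of oblong_block in the frame of carrier between 0.001 and 0.008 m and angle between each of oblong_block, round_block, square_block's own z axis and vertical below 0.08 rad and x of round_block in the frame of carrier between 0.004 and 0.067 m and y of round_block in the frame of carrier between -0.087 and 0.01 m and z of round_block in the frame of carrier between 0.001 and 0.008 m and x of square_block in the frame of carrier between 0.004 and 0.067 m and y of square_block in the frame of carrier between 0.018 and 0.087 m and z of square_block in the frame of carrier between 0.001 and 0.008 m and distance of each of small_round_block, three_armed_block, loose_knob from where it was at the start of the episode below 0.025 m); the robot touches nothing.
It fails at once if the small round block is knocked over or moved away (distance of small_round_block from where it was at the start of the episode above 0.03 m or angle between small_round_block's own z axis and vertical above 0.4 rad).
It fails at once if the three armed block is knocked over or moved away (distance of three_armed_block from where it was at the start of the episode above 0.03 m or angle between three_armed_block's own z axis and vertical above 0.4 rad).
It fails at once if the loose knob is knocked over or moved away (distance of loose_knob from where it was at the start of the episode above 0.03 m or angle between loose_knob's own z axis and vertical above 0.4 rad).
It also fails if it takes over 104 s, if anything falls off the work surface, if the arm or the gripper's body presses on something with over 40 N, if the wrist force passes 120 N, or if a joint passes its speed limit or range.

### The arm

A 6-joint arm with a two-finger parallel gripper is mounted at the origin on the work surface. World frame = base frame: x ahead of the robot, y to its left, z up, the work surface at z = 0. Lengths are in mm, angles in rad, forces in N, time in s.
With the tool pointing down it reaches from about 200 to 875 mm from the base axis. Payload 3.4 kg.
Tool frame: the origin (TCP) lies at the very end of the fingers, on their centre line; the grasp point (between the pads) lies 19 mm behind it; z points along the fingers, x is the direction in which the jaws open and shut, and the axes are right-handed (so a half turn about z gives the same grasp; the last joint's range is limited). The gripper opens to 94 mm and grips with 3 to 60 N. Pads are 16 mm wide; open, the fingers measure 119 mm over their backs; the gripper's body (75 mm by 177 mm) begins 78 mm behind the grasp point.
Start: joints at [-1.341, 0.276, 1.505, -0, 1.361, -0.121], TCP at [197.599, -540.018, 205.493] pointing down, gripper open.
Joint ranges: [-2.89, 2.89], [-0.75, 2.08], [0.22, 2.7], [-1.18, 4.32], [0.11, 2.71], [-2.7, 2.7]. Speed limits (rad/s): [2.57, 2.57, 3.14, 3.14, 3.14, 3.14].

### API

Orientations are given as a unit quaternion [x, y, z, w].
In Python, from cell import r gives the robot as it stands.
- The arm moves only by the tool servo_tool, never from a script. Its argument "steps" is one flat list of numbers, 5 for each row, row after row: the shift along the tool's x, y, z in cm, then the turn about the tool's z in degrees, then the finger opening in cm, from 0 to 9.4. In form: [tx, ty, tz, turn, hand, tx, ty, tz, turn, hand, ...]. A call has 1 to 5 rows; each row shifts and turns the commanded pose from where the row before left it, along the tool's axes as they then stand; what a row does not reach is not made up. A row lasts 1/8 s, in which the tool goes at most 62.5 mm and 10.7 degrees, less where a joint would pass 70% of its speed; a pose out of reach is approached as far as the arm can. A call with a gripper value outside its range is refused whole. The fingers move at their own pace and stop on an object; "grip_force" is the grip in N (left out, the last holds). Time passes only in rows, so rows that do not move let the fingers close. It gives the time, the measured TCP pose, the force and the opening at its end, in the units of the state.
- r.sense(): the state, without advancing time (a new reading comes with each control period).
- r.capture(name): name is "side" or "top" or "wrist"; returns the picture (420x560x3 uint8, red, green, blue); there is no depth.
- r.calibration(name): a dict with "mtx" (3x3 intrinsics, pixels), "k1" (the pictures are not rectified: a ray, as slopes to the right and down, at radius r is drawn at 1 + k1 r^2 times it, then the intrinsics apply), "eye" and "rotation" of the camera in the world. Camera axes: x right, y up, looking along -z (the intrinsics and any distortion apply to the point x, -y, -z); pixel columns grow to the right and rows downward; lengths in mm; the calibration is good to about 2 mm. A picture is of the moment at which its call begins: read the wrist's pose just before it. calibration takes no time and is no camera call; for the wrist camera it gives the pose at the moment of the call.
- r.sign_off(): hands the job in, once; it reports no verdict.
The state is a dict: "clock": time; "joint_pos": joint angles; "joint_vel": joint speeds; "tau": joint torques, N m; "eef_pos": TCP position; "orientation": TCP orientation; "ft_force": force on the tool from outside, world axes, zero at the start; "torque": the same for the moment, N m; "width": finger opening in mm.
Only numpy, scipy, OpenCV 4.12 (cv2) and the standard library are available. Lean on these libraries where they do the work, as an engineer would, in place of code of your own. Each camera call takes 0.05 s, during which the arm holds its last target. There are 200 camera calls.

## Working session

There is one attempt and no reset: what is moved stays moved. The work goes in short steps, Python scripts to look and compute and a tool call to move; the robot and the scene stay as the last step left them, time stands still between calls to the robot, and variables do not carry over. Pictures are saved under pics/ and viewed, about 12 in all and at most 16, crops included, and the job is handed in when it is done.

Besides the shell and the picture viewer there is one more tool, called after ">>>" as name(argument=value, ...), one argument or row to a line, values as JSON. servo_tool: Moves the arm, as the interface text tells. Its arguments: {"type":"object","properties":{"steps":{"type":"array"},"grip_force":{"type":"number"}},"required":["steps"]}

```bash
ls; mkdir -p pics
cat > h.py <<'E'
import numpy as np, cv2
from cell import r
def cap(n,name):
    c=r.calibration(n); im=r.capture(n); cv2.imwrite(f'pics/{name}.png',im[:,:,::-1]); np.savez(f'pics/{name}.npz',**{k:np.array(v) for k,v in c.items()}); return im
def ray(c,u,v):
    K=np.array(c['mtx']); k1=float(c['k1'])
    d=np.array([(u-K[0,2])/K[0,0],(v-K[1,2])/K[1,1]]); s=d.copy()
    for _ in range(20): s=d/(1+k1*(s@s))
    return np.array(c['eye']),np.array(c['rotation'])@np.array([s[0],-s[1],-1])
def plane(c,u,v,z):
    e,d=ray(c,u,v); return e+d*(z-e[2])/d[2]
def proj(c,p):
    K=np.array(c['mtx']); q=np.array(c['rotation']).T@(np.array(p)-np.array(c['eye'])); s=np.array([q[0],-q[1]])/-q[2]; s=s*(1+float(c['k1'])*(s@s)); return K[0,0]*s[0]+K[0,2],K[1,1]*s[1]+K[1,2]
E
python3 - <<'E'
from h import *
for n in('top','side'):
    cap(n,n+'0'); c=r.calibration(n); print(n,c)
print(r.sense())
E
```

```text
pics
top {'mtx': array([[429.92546442,   0.        , 273.71921098],
       [  0.        , 429.92546442, 209.86774331],
       [  0.        ,   0.        ,   1.        ]]), 'k1': -0.08122370606729865, 'eye': array([443.94741352,  18.54954278, 928.37100025]), 'rotation': array([-0.02650153,  0.02850626,  0.71647651, -0.69652457])}
side {'mtx': array([[433.28519604,   0.        , 280.79282855],
       [  0.        , 433.28519604, 205.86174258],
       [  0.        ,   0.        ,   1.        ]]), 'k1': -0.05607751371789191, 'eye': array([260.15488972, 462.81153323, 589.266786  ]), 'rotation': array([-0.09498737,  0.3675566 ,  0.89962806, -0.21575193])}
{'clock': 0.1, 'joint_pos': array([-1.34101389e+00,  2.76534701e-01,  1.50595248e+00,  2.83678044e-05,
        1.36071586e+00, -1.20998149e-01]), 'joint_vel': array([-9.94214687e-04, -1.90899400e-03, -4.95859681e-03, -6.44718340e-05,
       -1.36012658e-03,  7.17502509e-04]), 'tau': array([ 1.52491593e-03, -4.05456555e+01, -2.37779546e+01,  7.01659871e-02,
        2.99565028e-02, -4.09533629e-05]), 'eef_pos': array([ 197.48196923, -539.50408555,  204.71110672]), 'orientation': array([ 8.19641543e-01, -5.72876158e-01, -5.90209534e-04, -5.47888547e-04]), 'ft_force': array([ 0.10968321,  0.08250008, -0.040468  ]), 'torque': array([ 0.03833393,  0.01495861, -0.03871113]), 'width': 93.96617587442134}
```

View pics/top0.png

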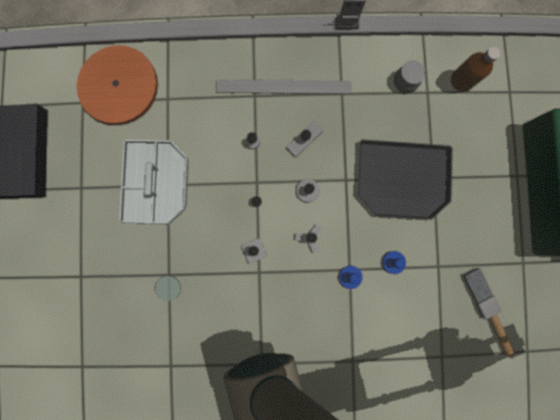

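View pics/side0.png

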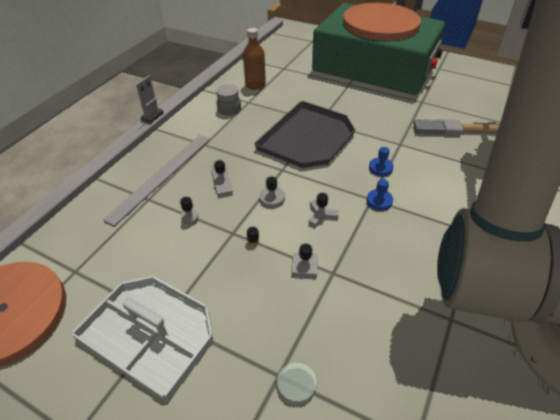

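```bash
sed -i "s/np.array(c\['rotation'\])/R(c)/g" h.py
cat >> h.py <<'E'
from scipy.spatial.transform import Rotation
def R(c): return Rotation.from_quat(np.array(c['rotation'])).as_matrix()
def load(n): return cv2.imread(f'pics/{n}.png'),dict(np.load(f'pics/{n}.npz'))
E
python3 - <<'E'
from h import *
im,c=load('top0'); s,cs=load('side0')
for n,u,v,us,vs in [('obl',305,136,220,166),('rnd',309,188,271,184),('sq',253,250,305,250),('small',251,138,187,203),('3arm',312,238,322,200),('blue',350,277,382,186),('knob',256,202,253,234)]:
    p=plane(c,u,v,41 if n!='knob' else 20); print(n,p.round(),np.round(proj(cs,p)),(us,vs))
a=cv2.resize(im[130:270,230:400],None,fx=4,fy=4,interpolation=3)[:, :680]
b=cv2.resize(im[130:235,345:460],None,fx=4,fy=4,interpolation=3)
d=cv2.resize(im[130:235,110:195],None,fx=4,fy=4,interpolation=3)
cv2.imwrite('pics/c1.png',a)
cv2.imwrite('pics/c2.png',np.hstack([d,b]))
E
```

```text
obl [667. -55.  41.] [221. 168.] (220, 166)
rnd [557. -60.  41.] [271. 183.] (271, 184)
sq [432.  60.  41.] [305. 252.] (305, 250)
small [666.  59.  41.] [187. 205.] (187, 203)
3arm [453. -62.  41.] [323. 200.] (322, 200)
blue [ 370. -138.   41.] [380. 188.] (382, 186)
knob [533.  52.  20.] [254. 236.] (253, 234)
```

View pics/c1.png

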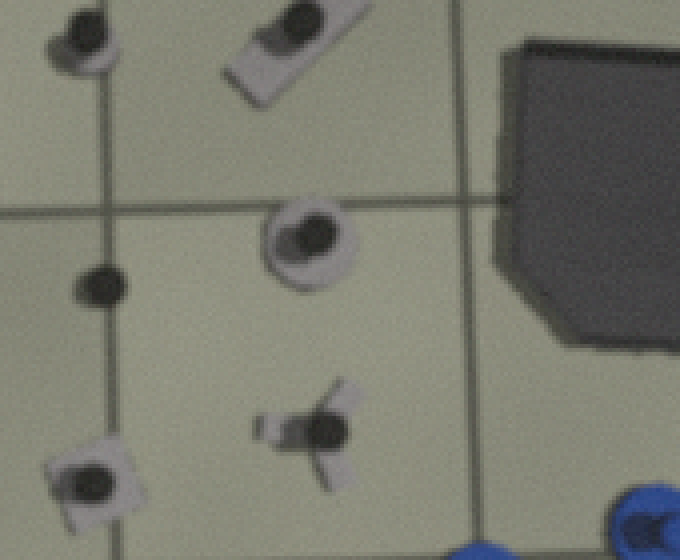

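View pics/c2.png

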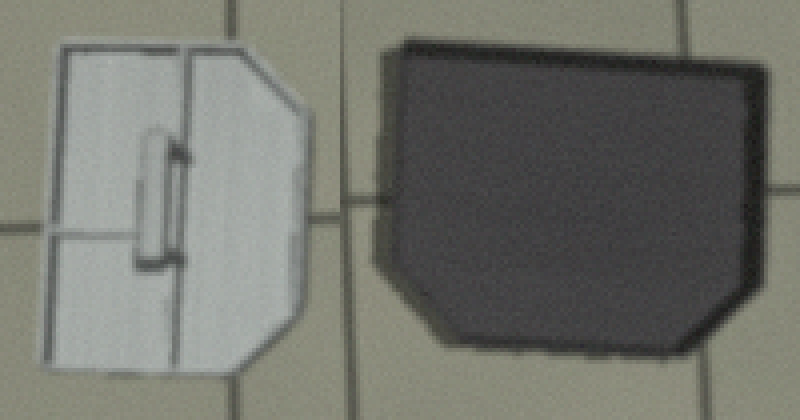

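Run:
```python
from h import *
im,c=load('top0')
def P(x,y,z,pan=0):
    u=((x-340)/4+345 if pan else x/4+110); return plane(c,u,y/4+130,z)
print('handle',P(154,131,60),P(148,260,60))
a=[P(60,42,20),P(45,372,20)]; print('car back',a, 'front',P(311,112,20),P(303,300,20),'left/right',P(240,42,20),P(238,374,20))
d=P(60,42,20)-P(45,372,20);print('len',np.linalg.norm(d),'carrier x yaw',np.degrees(np.arctan2(d[1],d[0]))+90)
q=[P(405,40,20,1),P(768,68,20,1),P(764,290,20,1),P(685,356,20,1),P(450,346,20,1),P(392,268,20,1)]
print('pan',np.round(q)); d=q[0]-q[1];print('back len',np.linalg.norm(d),'yaw',np.degrees(np.arctan2(d[1],d[0]))-90)
d=q[4]-q[3];print('front',np.linalg.norm(d),np.degrees(np.arctan2(d[1],d[0]))-90)
print('wrist',r.calibration('wrist'))
```

```text
handle [616.14469251 270.09309037  60.        ] [549.40167712 273.33553328  60.        ]
car back [array([674.86511365, 333.52835693,  20.        ]), array([495.78459578, 341.20608206,  20.        ])] front [631.65567681 196.42425751  20.        ] [530.38620644 201.773337    20.        ] left/right [671.30930122 234.71614968  20.        ] [491.93847509 237.01669313  20.        ]
len 179.24502599793087 carrier x yaw 87.54505950051436
pan [[ 661. -178.   20.]
 [ 641. -378.   20.]
 [ 520. -367.   20.]
 [ 486. -322.   20.]
 [ 495. -195.   20.]
 [ 537. -165.   20.]]
back len 200.30754084882255 yaw -5.563310810505371
front 127.31101480080709 -4.073727658309721
wrist {'mtx': array([[374.1763778 ,   0.        , 280.48376387],
       [  0.        , 374.1763778 , 216.47009128],
       [  0.        ,   0.        ,   1.        ]]), 'k1': 0.012515434268028112, 'eye': array([ 271.0224967 , -512.79709691,  382.3787904 ]), 'rotation': array([-0.11177513,  0.0787486 , -0.5672705 ,  0.81210169])}
```

```bash
cat > plan.py <<'E'
import sys
from h import *
# x y z yaw hand [n]: rows from measured pose (down-pointing tool)
def plan(x,y,z,yaw,hand,n=0):
    s=r.sense(); p=np.array(s['eef_pos']); m=Rotation.from_quat(s['orientation']).as_matrix()
    w=np.degrees(np.arctan2(m[1,0],m[0,0])); dy=(yaw-w+180)%360-180
    D=np.array([x,y,z])-p
    n=int(n or max(np.ceil(np.linalg.norm(D)/58),np.ceil(abs(dy)/10.2),1))
    rows=[]; q=p.copy()
    for i in range(n):
        t=p+D*(i+1)/n; a=np.radians(w); X=np.array([np.cos(a),np.sin(a),0]); Y=np.array([np.sin(a),-np.cos(a),0])
        d=t-q; row=np.round([d@X/10,d@Y/10,-d[2]/10,-(dy)/n],2 if n<4 else 1).tolist()+[hand]
        q=q+10*(row[0]*X+row[1]*Y)-np.array([0,0,10*row[2]]); w-=row[3]; rows.append(row)
    for i in range(0,n,5): print([float(v) for v in sum(rows[i:i+5],[])])
    print('now',p.round(1),'clock',round(s['clock'],2),'tilt',np.round(m[:2,2],3),'end',q.round(1),round((w+180)%360-180,1))
if __name__=='__main__': plan(*map(float,sys.argv[1:]))
E
python3 plan.py 560 -275 260 -5 9.4
```

```text
[-1.5, -5.4, -0.7, -8.1, 9.4, -0.8, -5.6, -0.7, -8.1, 9.4, -0.0, -5.6, -0.7, -8.1, 9.4, 0.8, -5.5, -0.7, -8.1, 9.4, 1.6, -5.4, -0.7, -8.1, 9.4]
[2.3, -5.1, -0.6, -8.1, 9.4, 3.0, -4.7, -0.7, -8.1, 9.4, 3.7, -4.3, -0.7, -8.1, 9.4]
now [ 197.5 -539.5  204.7] clock 0.1 tilt [-0.     0.002] end [ 560.2 -274.9  259.7] -5.1
```

>>> servo_tool(
  steps=[-1.5,-5.4,-0.7,-8.1,9.4,-0.8,-5.6,-0.7,-8.1,9.4,0,-5.6,-0.7,-8.1,9.4,0.8,-5.5,-0.7,-8.1,9.4,1.6,-5.4,-0.7,-8.1,9.4],
)

```text
clock: 0.72
eef_pos: [425.4, -373.5, 240.3]
orientation: [0.968, -0.252, -0.0, -0.0]
ft_force: [0.8, 0.0, 0.3]
width: 94.0
```

>>> servo_tool(
  steps=[2.3,-5.1,-0.6,-8.1,9.4,3.0,-4.7,-0.7,-8.1,9.4,3.7,-4.3,-0.7,-8.1,9.4,0,0,0,0,9.4],
)

```text
clock: 1.23
eef_pos: [563.1, -272.6, 260.0]
orientation: [0.999, -0.042, 0.0, -0.001]
ft_force: [-0.7, -0.2, 0.4]
width: 94.0
```

```bash
python3 - <<'E'
from h import *
cap('wrist','w1')
E
python3 plan.py 583 270 260 87.5 6
```

```text
[-0.3, -5.4, -0.0, -9.2, 6.0, 0.7, -5.4, -0.0, -9.2, 6.0, 1.5, -5.3, -0.0, -9.2, 6.0, 2.3, -4.9, -0.0, -9.2, 6.0, 3.0, -4.5, -0.0, -9.2, 6.0]
[3.8, -4.0, -0.0, -9.2, 6.0, 4.3, -3.3, -0.0, -9.2, 6.0, 4.8, -2.6, -0.0, -9.2, 6.0, 5.1, -1.8, -0.0, -9.2, 6.0, 5.4, -0.9, -0.0, -9.2, 6.0]
now [ 561.2 -274.1  259.7] clock 1.27 tilt [-0.001  0.   ] end [583.1 270.1 259.7] 87.0
```

View pics/w1.png

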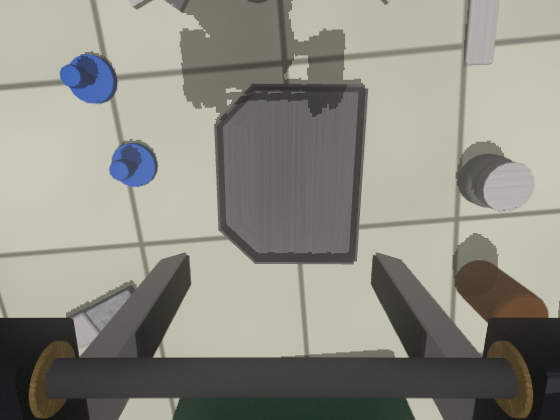

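Run:
```python
from h import *
im,c=load('w1')
cv2.imwrite('pics/c3.png',cv2.resize(im[70:275,200:385],None,fx=3,fy=3,interpolation=3)[:, :])
def f(name,pts,z):
    q=np.array([plane(c,*p,z)[:2] for p in pts]); print(name,q.round(1).tolist())
    return q
q=f('rim',[(247,85),(367,88),(356,263),(257,263),(218,232),(217,125)],23)
d=q[1]-q[2]; print(np.linalg.norm(d),np.degrees(np.arctan2(d[1],d[0]))-90)
print('mid',(q[1]+q[2])/2,(q[4]+q[5])/2,((q[1]+q[2])/2+(q[4]+q[5])/2)/2)
q=f('floor',[(359,92),(351,255),(225,228),(224,127)],3)
d=q[0]-q[1]; print(np.linalg.norm(d),np.degrees(np.arctan2(d[1],d[0]))-90)
print('mid',(q[0]+q[1])/2,(q[2]+q[3])/2,q.mean(0),((q[0]+q[1])/2+(q[2]+q[3])/2)/2)
```

```text
rim [[536.6, -165.2], [661.6, -178.6], [644.6, -375.4], [526.9, -365.6], [485.6, -323.1], [500.1, -202.9]]
197.53527926511788 -4.95868854641401
mid [ 653.10229364 -277.03791552] [ 492.81708114 -262.98238532] [ 572.95968739 -270.01015042]
floor [[657.3, -181.3], [642.3, -373.0], [490.7, -324.9], [504.3, -206.1]]
192.2185819550323 -4.450218928931122
mid [ 649.80593866 -277.13374859] [ 497.5166443  -265.53103078] [ 573.66129148 -271.33238968] [ 573.66129148 -271.33238968]
```

>>> servo_tool(
  steps=[-0.3,-5.4,0,-9.2,6,0.7,-5.4,0,-9.2,6,1.5,-5.3,0,-9.2,6,2.3,-4.9,0,-9.2,6,3,-4.5,0,-9.2,6],
)

```text
clock: 1.9
eef_pos: [570.9, -3.8, 260.2]
orientation: [0.937, 0.35, -0.001, 0.0]
ft_force: [0.2, -0.3, -0.4]
width: 60.1
```

>>> servo_tool(
  steps=[3.8,-4,0,-9.2,6,4.3,-3.3,0,-9.2,6,4.8,-2.6,0,-9.2,6,5.1,-1.8,0,-9.2,6,5.4,-0.9,0,-9.2,6],
)

```text
clock: 2.52
eef_pos: [583.4, 268.3, 260.2]
orientation: [0.725, 0.689, -0.001, 0.0]
ft_force: [0.3, -0.9, 0.3]
width: 59.9
```

>>> servo_tool(
  steps=[0,0,0,0,6],
)

```text
clock: 2.65
eef_pos: [583.0, 270.5, 259.4]
orientation: [0.725, 0.689, -0.001, -0.001]
ft_force: [-0.8, -1.4, -0.9]
width: 59.5
```

Run:
```python
from h import *
cap('wrist','w2'); print(r.sense()['eef_pos'])
```

```text
[583.16267026 268.32319784 259.5656957 ]
```

View pics/w2.png

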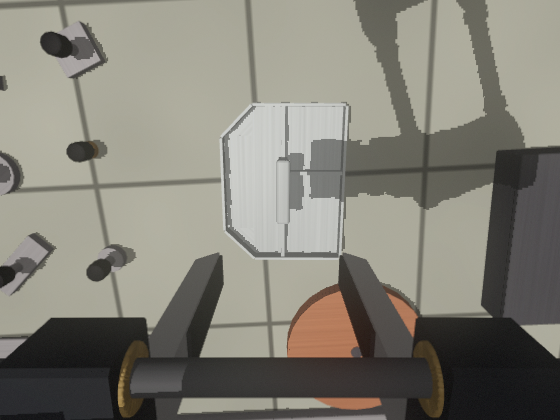

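View pics/c3.png

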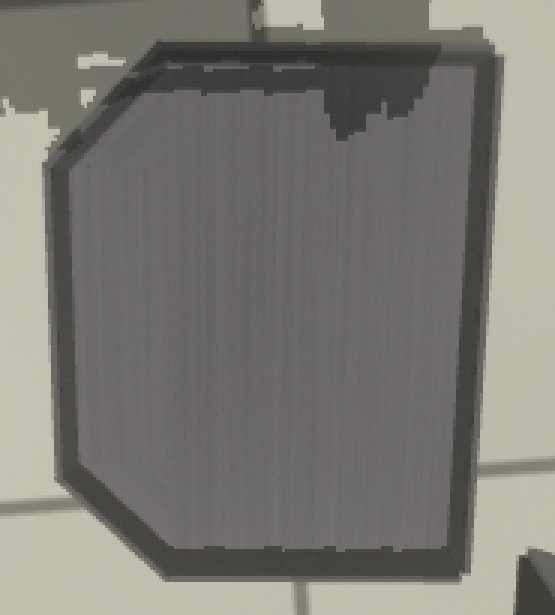

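Run:
```python
from h import *
_,c=load('w1')
def f(pts,z): 
    q=np.array([plane(c,*p,z)[:2] for p in pts])
    d=q[0]-q[1]; e=q[3]-q[2]; a=(q[0]+q[1])/2; b=(q[2]+q[3])/2
    print(np.linalg.norm(d),np.linalg.norm(a-b),'yaw',[np.degrees(np.arctan2(t[1],t[0]))-90 for t in (d,e)],np.degrees(np.arctan2(*(a-b)[::-1])),'ctr',(a+b)/2)
f([(358.7,92),(349,252.7),(226,224.3),(223.3,125)],3)
_,c=load('w2')
f([(347,104),(340.5,258),(223,230),(222,138)],20)
h=[plane(c,282.5,160,60),plane(c,283,222,60)];print(h,(h[0]+h[1])/2)
```

```text
189.16881730354018 150.89517472329496 yaw [np.float64(-5.142515928057151), np.float64(-5.565224952856866)] -5.081612611518816 ctr [ 573.30520288 -268.80714121]
176.10865394423055 136.88425587817522 yaw [np.float64(87.3047725636597), np.float64(85.24583664060737)] 87.1420300912235 ctr [584.39969232 272.89974241]
[array([550.67291185, 273.80889001,  60.        ]), array([615.55875336, 271.08910374,  60.        ])] [583.1158326  272.44899687  60.        ]
```

```bash
python3 plan.py 583.5 272 34 87.3 5 5
```

```text
[0.1, 0.0, 4.5, -0.1, 5.0, 0.0, 0.0, 4.5, -0.1, 5.0, 0.1, 0.0, 4.5, -0.1, 5.0, 0.1, 0.0, 4.5, -0.1, 5.0, 0.1, 0.0, 4.6, -0.1, 5.0]
now [583.2 268.3 259.6] clock 2.7 tilt [-0.001 -0.002] end [583.4 272.3  33.6] 87.4
```

>>> servo_tool(
  steps=[0.1,0,4.5,-0.1,5,0,0,4.5,-0.1,5,0.1,0,4.5,-0.1,5,0,0,4.5,0,5,0,0,4.6,0,5],
)

```text
clock: 3.32
eef_pos: [583.9, 267.5, 33.5]
orientation: [0.726, 0.688, -0.0, 0.001]
ft_force: [0.2, -0.6, -0.4]
width: 50.0
```

>>> servo_tool(
  steps=[0,0,0,0,1,0,0,0,0,1,0,0,0,0,1,0,0,0,0,1,0,0,0,0,1],
  grip_force=40,
)

```text
clock: 3.95
eef_pos: [585.2, 272.0, 36.7]
orientation: [0.724, 0.69, 0.002, 0.001]
ft_force: [-0.3, 2.1, 6.3]
width: 13.7
```

>>> servo_tool(
  steps=[0,0,-2,0,1,0,0,-4,0,1,0,0,-4,0,1,0,0,0,0,1],
)

```text
clock: 4.45
eef_pos: [585.6, 271.2, 137.1]
orientation: [0.724, 0.69, 0.003, 0.002]
ft_force: [0.7, 0.1, -4.0]
width: 13.4
```

```bash
python3 - <<'E'
from h import *
c=r.calibration('wrist')
for u,v in [(347,104),(340.5,258)]: pass
cap('wrist','w3'); print(r.sense())
E
python3 plan.py 573.5 -269.5 150 -5.1 1
```

```text
{'clock': 4.5, 'joint_pos': array([ 3.26427288e-01,  4.20527185e-01,  1.46229824e+00, -6.01430541e-04,
        1.25771920e+00, -1.19564964e+00]), 'joint_vel': array([-0.00040272,  0.03319441,  0.0571962 ,  0.00249022,  0.00605002,
        0.00012802]), 'tau': array([ 3.11063812e-02, -5.27571774e+01, -2.58902800e+01,  1.74039498e-02,
       -2.49422388e-02,  1.20787328e-03]), 'eef_pos': array([583.74050654, 270.65150354, 134.54484766]), 'orientation': array([7.24056295e-01, 6.89740621e-01, 3.54814463e-04, 4.80184384e-04]), 'ft_force': array([-0.73014971, -0.11072452, -4.36540297]), 'torque': array([ 0.02766873, -0.15665699, -0.0099475 ]), 'width': 13.725911240493247}
[-5.4, 0.2, -0.2, 9.2, 1.0, -5.3, 1.0, -0.1, 9.2, 1.0, -5.1, 1.8, -0.2, 9.2, 1.0, -4.7, 2.7, -0.1, 9.2, 1.0, -4.2, 3.3, -0.2, 9.2, 1.0]
[-3.7, 4.0, -0.1, 9.2, 1.0, -2.9, 4.6, -0.2, 9.2, 1.0, -2.2, 4.9, -0.1, 9.2, 1.0, -1.4, 5.2, -0.2, 9.2, 1.0, -0.5, 5.4, -0.1, 9.2, 1.0]
now [583.7 270.7 134.5] clock 4.5 tilt [ 0.001 -0.   ] end [ 573.3 -269.6  149.5] -4.8
```

>>> servo_tool(
  steps=[-5.4,0.2,-0.2,9.2,1,-5.3,1,-0.1,9.2,1,-5.1,1.8,-0.2,9.2,1,-4.7,2.7,-0.1,9.2,1,-4.2,3.3,-0.2,9.2,1],
)

```text
clock: 5.12
eef_pos: [575.9, -0.4, 139.2]
orientation: [0.937, 0.349, -0.003, -0.001]
ft_force: [1.1, 0.0, -4.6]
width: 13.6
```

>>> servo_tool(
  steps=[-3.7,4,-0.1,9.2,1,-2.9,4.6,-0.2,9.2,1,-2.2,4.9,-0.1,9.2,1,-1.4,5.2,-0.2,9.2,1,-0.5,5.4,-0.1,9.2,1],
)

```text
clock: 5.75
eef_pos: [571.0, -270.2, 146.0]
orientation: [0.999, -0.045, -0.003, -0.001]
ft_force: [0.5, 1.3, -4.4]
width: 13.6
```

>>> servo_tool(
  steps=[0,0,3,0,1,0,0,3,0,1,0,0,0,0,1,0,0,0,0,1],
)

```text
clock: 6.25
eef_pos: [572.9, -269.2, 88.8]
orientation: [0.999, -0.042, -0.001, -0.0]
ft_force: [0.2, -1.2, -3.9]
width: 13.7
```

```bash
python3 - <<'E'
from h import *
im=cap('wrist','w4'); s=r.sense(); print(s['eef_pos'],s['width'],s['ft_force'])
cv2.imwrite('pics/c4.png',cv2.resize(im[60:300,150:430,::-1],None,fx=2.5,fy=2.5,interpolation=3))
E
python3 plan.py 573.5 -269.5 90 -5.1 1
```

```text
[ 573.58334335 -269.56645739   89.81953214] 13.705901248906947 [-0.31537033 -0.16245591 -4.02324696]
[-0.01, -0.01, -0.02, 0.32, 1.0]
now [ 573.6 -269.6   89.8] clock 6.3 tilt [ 0.001 -0.001] end [ 573.5 -269.5   90. ] -5.1
```

View pics/c4.png

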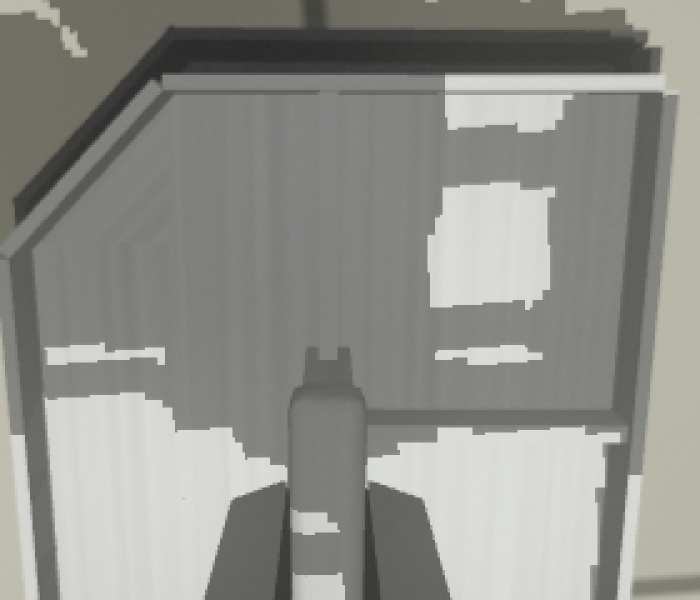

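Run:
```python
from h import *
_,c=load('w4')
y=np.radians(-5.1);t=np.array([573.5,-269.5])
X=np.array([np.cos(y),np.sin(y)]);Y=np.array([-X[1],X[0]])
for n,u,v,z in [('top rim outer L',165,75,76),('top rim R outer',662,75,76),('corner front cut',3,255,76),('divider',490,415,73),('handle end',328,388,116),('right rim outer',676,95,76),('right rim',635,560,76),('left rim',2,262,76),('left rim',22,560,76)]:
    p=plane(c,u/2.5+150,v/2.5+60,z)[:2]-t; print(n,(p@X).round(1),(p@Y).round(1))
```

```text
top rim outer L -32.9 88.4
top rim R outer 62.8 88.9
corner front cut -67.2 53.6
divider 34.0 19.3
handle end -1.2 37.1
right rim outer 65.9 85.3
right rim 67.5 -13.3
left rim -67.5 52.1
left rim -68.9 -14.2
```

>>> servo_tool(
  steps=[0,0,2,0.3,1,0,0,1.2,0,1,0,0,0.8,0,1,0,0,0.6,0,1,0,0,0.5,0,1],
)

```text
clock: 6.92
eef_pos: [573.5, -269.9, 39.6]
orientation: [0.999, -0.044, 0.0, 0.0]
ft_force: [-5.7, 3.0, 22.5]
width: 13.6
```

>>> servo_tool(
  steps=[0,0,0.1,0,1,0,0,0,0,1,0,0,0,0,1],
)

```text
clock: 7.3
eef_pos: [573.5, -269.9, 39.7]
orientation: [0.999, -0.044, 0.001, 0.001]
ft_force: [-2.6, 0.5, 4.8]
width: 13.4
```

>>> servo_tool(
  steps=[0,0,0,0,5,0,0,0,0,5,0,0,-3,0,5,0,0,-6,0,5,0,0,-6,0,5],
)

```text
clock: 7.92
eef_pos: [573.1, -269.5, 188.8]
orientation: [0.999, -0.045, -0.0, -0.0]
ft_force: [1.4, 0.0, 0.0]
width: 50.0
```

>>> servo_tool(
  steps=[0,0,-5.5,0,5,0,0,0,0,5],
)

```text
clock: 8.18
eef_pos: [575.8, -271.0, 248.3]
orientation: [0.999, -0.044, 0.005, 0.003]
ft_force: [0.3, -0.6, -0.2]
width: 50.0
```

```bash
python3 - <<'E'
from h import *
im=cap('wrist','w5'); s=r.sense(); print(s['eef_pos'],s['width'],s['ft_force'])
cv2.imwrite('pics/c5.png',cv2.resize(im[60:290,180:400,::-1],None,fx=2.6,fy=2.6,interpolation=3))
E
python3 plan.py 557 -60 170 -90 5
```

```text
[ 574.25992804 -270.16263833  244.98061004] 50.31855102584077 [-0.30984844  0.46994042 -0.49049825]
[-0.4, -2.3, 0.8, 9.4, 5.0, -0.8, -2.2, 0.9, 9.4, 5.0, -1.1, -2.1, 0.8, 9.4, 5.0, -1.4, -1.8, 0.8, 9.4, 5.0, -1.8, -1.6, 0.9, 9.4, 5.0]
[-1.9, -1.3, 0.8, 9.4, 5.0, -2.2, -0.9, 0.8, 9.4, 5.0, -2.2, -0.6, 0.9, 9.4, 5.0, -2.4, -0.2, 0.8, 9.4, 5.0]
now [ 574.3 -270.2  245. ] clock 8.22 tilt [ 0.005 -0.003] end [556.7 -59.9 170. ] -89.7
```

View pics/c5.png

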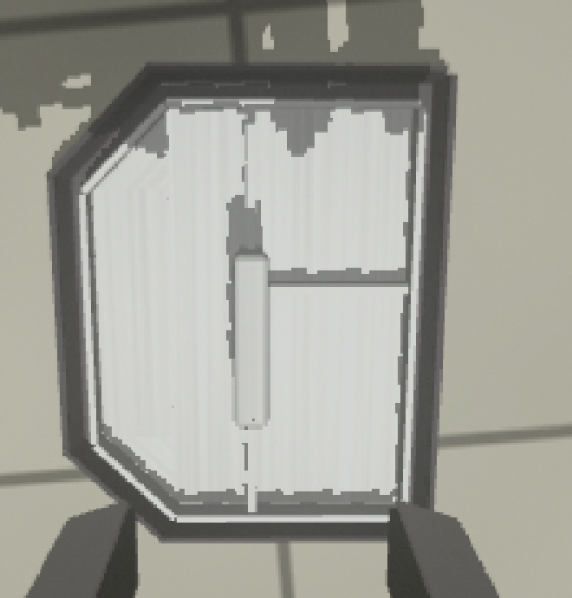

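```bash
python3 - <<'E'
from h import *
_,c=load('w5')
def Q(u,v,z): return plane(c,u/2.6+180,v/2.6+60,z)[:2]
L=(Q(84,195,23)+Q(95,447,23))/2; R_=(Q(425,105,23)+Q(408,520,23))/2; print(L,R_,(L+R_)/2)
h=[Q(251,256,63),Q(252,427,63)]; print('handle',h,(h[0]+h[1])/2)
d=Q(425,105,23)-Q(408,520,23);print(np.linalg.norm(d),np.degrees(np.arctan2(d[1],d[0]))-90)
E
python3 plan.py 500 0 310 -95 5
```

```text
[ 505.93379558 -265.37576306] [ 642.47232257 -277.54965742] [ 574.20305908 -271.46271024]
handle [array([ 576.38789133, -237.385015  ]), array([ 570.70750993, -303.58722172])] [ 573.54770063 -270.48611836]
176.77500202501622 -4.839409476046171
[-1.1, -2.9, -0.7, 10.0, 5.0, -1.6, -2.7, -0.7, 10.0, 5.0, -2.0, -2.4, -0.8, 10.0, 5.0, -2.4, -2.0, -0.7, 10.0, 5.0, -2.7, -1.5, -0.7, 10.0, 5.0]
[-2.9, -1.0, -0.7, 10.0, 5.0, -3.1, -0.5, -0.8, 10.0, 5.0, -3.1, -0.0, -0.7, 10.0, 5.0, -3.1, 0.5, -0.7, 10.0, 5.0]
now [ 574.3 -270.2  245. ] clock 8.22 tilt [ 0.005 -0.003] end [5.005e+02 2.000e-01 3.100e+02] -95.1
```

Carrier is nested at (573.7,-270.5), yaw ≈ -4.9°. Next, one view over all three blocks.

>>> servo_tool(
  steps=[-1.1,-2.9,-0.7,10,5,-1.6,-2.7,-0.7,10,5,-2,-2.4,-0.8,10,5,-2.4,-2,-0.7,10,5,-2.7,-1.5,-0.7,10,5],
)

```text
clock: 8.85
eef_pos: [530.6, -118.0, 276.2]
orientation: [0.885, -0.465, -0.002, 0.0]
ft_force: [-0.5, -0.9, 0.5]
width: 50.2
```

>>> servo_tool(
  steps=[-2.9,-1,-0.7,10,5,-3.1,-0.5,-0.8,10,5,-3.1,0,-0.7,10,5,-3.1,0.5,-0.7,10,5,0,0,0,0,5],
)

```text
clock: 9.48
eef_pos: [498.3, 2.3, 306.2]
orientation: [-0.676, 0.736, 0.001, -0.001]
ft_force: [-0.3, -0.8, -0.2]
width: 49.7
```

Run:
```python
from h import *
im=cap('wrist','w6'); c=r.calibration('wrist')
for p in [(667,-55,41),(557,-60,41),(432,60,41)]: print(np.round(proj(c,p)))
cv2.imwrite('pics/c6.png',cv2.resize(im[0:290,140:430,::-1],None,fx=2.06,fy=2.06,interpolation=3))
```

```text
[319.  18.]
[329. 124.]
[237. 235.]
```

View pics/c6.png

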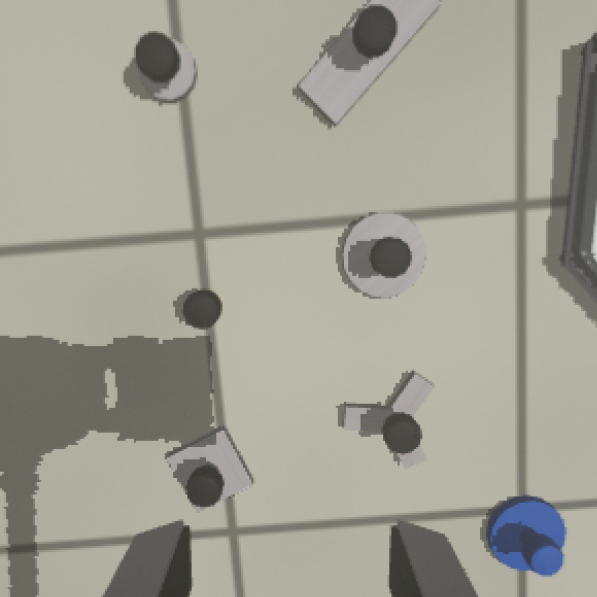

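```bash
python3 - <<'E'
from h import *
_,c=load('w6')
Q=lambda u,v,z: plane(c,u/2.06+140,v/2.06,z)[:2]
ang=lambda a,b: np.degrees(np.arctan2(*(b-a)[::-1]))
print('rnd foot',Q(384,253,12),'knob',Q(390,257,44))
q=[Q(168,456,12),Q(222,430,12),Q(252,480,12)];print('sq',(q[0]+q[2])/2,'knob',Q(205,486,44),ang(q[0],q[1]),ang(q[1],q[2]),np.linalg.norm(q[0]-q[1]))
print('obl knob',Q(374,30,44),'dir',ang(Q(336,122,12),Q(440,4,12)),ang(Q(299,88,12),Q(336,122,12)),np.linalg.norm(Q(299,88,12)-Q(336,122,12)))
print('small',Q(157,55,44),'3arm',Q(402,432,44))
E
python3 plan.py 558 -60 80 -95 5
```

```text
rnd foot [557.18896988 -59.35314624] knob [556.08660525 -58.8457677 ]
sq [432.9461514   58.48100817] knob [431.71599605  58.58136711] -68.64982858198714 -155.74049147822285 38.85759773834239
obl knob [669.54456551 -56.05502197] dir -47.9913456066741 -134.80218123520538 27.459560474968086
small [667.4127889   56.30191468] 3arm [455.30342012 -61.03014296]
[1.1, -1.3, 4.5, 0.0, 5.0, 1.1, -1.3, 4.5, 0.0, 5.0, 1.2, -1.3, 4.6, 0.0, 5.0, 1.1, -1.2, 4.5, 0.0, 5.0, 1.1, -1.3, 4.5, 0.0, 5.0]
now [498.7   1.1 306. ] clock 9.53 tilt [-0.002 -0.   ] end [557.7 -60.1  80. ] -94.9
```

>>> servo_tool(
  steps=[1.1,-1.3,4.5,0,5,1.1,-1.3,4.5,0,5,1.2,-1.3,4.6,0,5,1.1,-1.2,4.5,0,5,1.0,-1.2,4.5,0,5],
)

```text
clock: 10.15
eef_pos: [556.7, -61.4, 78.5]
orientation: [-0.675, 0.738, 0.0, -0.001]
ft_force: [-0.2, -0.7, -0.2]
width: 50.0
```

>>> servo_tool(
  steps=[0,0,3,0,5,0,0,2.8,0,5,0,0,0,0,5],
)

```text
clock: 10.52
eef_pos: [554.4, -60.3, 20.2]
orientation: [-0.675, 0.738, 0.003, -0.002]
ft_force: [-1.1, -0.6, 0.2]
width: 49.9
```

>>> servo_tool(
  steps=[0,0,0,0,1.5,0,0,0,0,1.5,0,0,0,0,1.5,0,0,0,0,1.5],
  grip_force=25,
)

```text
clock: 11.02
eef_pos: [557.9, -59.4, 24.5]
orientation: [-0.675, 0.738, -0.001, 0.001]
ft_force: [-0.3, 0.6, 3.5]
width: 21.6
```

>>> servo_tool(
  steps=[0,0,-2,0,1.5,0,0,-4,0,1.5,0,0,-4,0,1.5],
)

```text
clock: 11.4
eef_pos: [556.4, -59.4, 124.0]
orientation: [-0.675, 0.738, 0.001, -0.001]
ft_force: [0.5, -0.2, -2.5]
width: 21.1
```

```bash
python3 - <<'E'
from h import *
y=np.radians(-4.9)
for n,a,b in [('obl',-34,0),('rnd',34,-38),('sq',34,51)]: print(n,573.7+a*np.cos(y)-b*np.sin(y),-270.5+a*np.sin(y)+b*np.cos(y))
E
python3 plan.py 604.3 -311.3 125 -95 1.5
```

```text
obl 539.8242599295093 -267.5958246133295
rnd 604.3298969912709 -311.2652966419249
sq 611.9320031504966 -222.59056528093427
[4.9, -1.4, -0.0, -0.0, 1.5, 5.0, -1.4, -0.0, -0.0, 1.5, 4.9, -1.4, -0.1, -0.0, 1.5, 4.9, -1.4, 0.0, -0.0, 1.5, 5.0, -1.4, -0.0, -0.0, 1.5]
now [556.4 -59.4 124. ] clock 11.4 tilt [-0.002 -0.   ] end [ 604.3 -311.6  125. ] -95.1
```

>>> servo_tool(
  steps=[4.9,-1.4,0,0,1.5,5,-1.4,0,0,1.5,4.9,-1.4,0,0,1.5,4.9,-1.4,0,0,1.5,5,-1.4,0,0,1.5],
)

```text
clock: 12.02
eef_pos: [604.6, -313.1, 123.0]
orientation: [-0.675, 0.738, 0.0, -0.0]
ft_force: [0.4, 0.0, -2.4]
width: 21.6
```

>>> servo_tool(
  steps=[0,0,3,0,1.5,0,0,3,0,1.5,0,0,2,0,1.5,0,0,0.9,0,1.5,0,0,0,0,1.5],
)

```text
clock: 12.65
eef_pos: [604.5, -311.5, 33.9]
orientation: [-0.675, 0.738, 0.001, -0.0]
ft_force: [0.1, 0.6, -1.8]
width: 21.9
```

>>> servo_tool(
  steps=[0,0,0.3,0,1.5,0,0,0.2,0,1.5,0,0,0,0,1.5],
)

```text
clock: 13.02
eef_pos: [605.7, -312.1, 31.5]
orientation: [-0.675, 0.738, -0.001, 0.0]
ft_force: [-0.0, 1.7, 5.8]
width: 21.3
```

>>> servo_tool(
  steps=[0,0,0,0,4,0,0,0,0,4,0,0,-3,0,4,0,0,-4,0,5,0,0,-2,0,5],
)

```text
clock: 13.65
eef_pos: [605.9, -312.5, 121.7]
orientation: [-0.675, 0.738, -0.002, 0.0]
ft_force: [0.4, 0.3, 0.3]
width: 49.8
```

```bash
python3 plan.py 432.5 59 120 -67 5
```

```text
[-4.4, 2.6, 0.0, -3.5, 5.0, -4.6, 2.3, 0.0, -3.5, 5.0, -4.7, 2.0, 0.1, -3.5, 5.0, -4.8, 1.7, -0.0, -3.5, 5.0, -5.0, 1.4, 0.0, -3.5, 5.0]
[-5.0, 1.1, 0.0, -3.5, 5.0, -5.0, 0.9, 0.0, -3.5, 5.0, -5.1, 0.5, 0.1, -3.5, 5.0]
now [ 605.9 -312.5  121.7] clock 13.65 tilt [ 0.003 -0.002] end [432.2  58.6 119.7] -67.1
```

>>> servo_tool(
  steps=[-4.4,2.6,0,-3.5,5,-4.6,2.3,0,-3.5,5,-4.7,2,0,-3.5,5,-4.8,1.7,0,-3.5,5,-5,1.4,0,-3.5,5],
)

```text
clock: 14.28
eef_pos: [496.0, -78.0, 119.4]
orientation: [0.78, -0.626, 0.0, -0.0]
ft_force: [0.3, 0.5, 0.9]
width: 50.1
```

>>> servo_tool(
  steps=[-5,1.1,0,-3.5,5,-5,0.9,0,-3.5,5,-5.1,0.5,0.1,-3.5,5,0,0,3,0,5,0,0,0,0,5],
)

```text
clock: 14.9
eef_pos: [429.3, 59.7, 87.2]
orientation: [0.834, -0.552, -0.002, 0.001]
ft_force: [-0.1, 0.0, 0.3]
width: 50.2
```

```bash
python3 plan.py 432.5 59 22 -67 5
```

```text
[0.1, -0.13, 3.26, -0.01, 5.0, 0.09, -0.14, 3.26, -0.01, 5.0]
now [429.3  59.7  87.2] clock 14.9 tilt [-0.004 -0.   ] end [432.5  59.   22. ] -67.0
```

>>> servo_tool(
  steps=[0.1,-0.1,3.3,0,5,0,0,3.2,0,5,0,0,0,0,5],
)

```text
clock: 15.28
eef_pos: [431.5, 58.1, 22.5]
orientation: [0.833, -0.553, -0.002, 0.001]
ft_force: [0.4, 0.2, 0.4]
width: 49.8
```

>>> servo_tool(
  steps=[0,0,0,0,1.5,0,0,0,0,1.5,0,0,0,0,1.5,0,0,0,0,1.5],
)

```text
clock: 15.78
eef_pos: [433.0, 59.1, 24.3]
orientation: [0.833, -0.553, 0.0, -0.001]
ft_force: [-2.1, 1.3, 5.6]
width: 21.4
```

>>> servo_tool(
  steps=[0,0,-2,0,1.5,0,0,-4,0,1.5,0,0,-4,0,1.5,0,0,0,0,1.5],
)

```text
clock: 16.27
eef_pos: [434.8, 58.5, 125.9]
orientation: [0.833, -0.553, 0.003, -0.002]
ft_force: [-0.8, -0.4, -1.5]
width: 21.2
```

```bash
python3 plan.py 612 -222.5 125 -95 1.5
```

```text
[5.5, -0.9, 0.0, 4.7, 1.5, 5.3, -1.3, 0.0, 4.7, 1.5, 5.3, -1.8, 0.0, 4.7, 1.5, 5.1, -2.2, 0.1, 4.7, 1.5, 4.8, -2.6, -0.0, 4.7, 1.5]
[4.7, -3.0, -0.0, 4.7, 1.5]
now [434.8  58.5 125.9] clock 16.27 tilt [ 0.007 -0.001] end [ 611.8 -222.6  124.9] -95.3
```

>>> servo_tool(
  steps=[5.5,-0.9,0,4.7,1.5,5.3,-1.3,0,4.7,1.5,5.3,-1.8,0,4.7,1.5,5.1,-2.2,0,4.7,1.5,4.8,-2.6,0,4.7,1.5],
)

```text
clock: 16.9
eef_pos: [579.4, -176.4, 121.0]
orientation: [-0.702, 0.712, 0.002, -0.001]
ft_force: [0.5, -0.1, -2.5]
width: 21.5
```

>>> servo_tool(
  steps=[4.7,-3,0,4.6,1.5,0,0,0,0,1.5,0,0,0,0,1.5],
)

```text
clock: 17.27
eef_pos: [607.7, -221.7, 121.0]
orientation: [-0.674, 0.739, 0.002, -0.001]
ft_force: [0.1, 0.5, -1.6]
width: 21.4
```

```bash
python3 plan.py 612 -222.5 32 -95 1.5 4
```

```text
[0.0, -0.1, 2.2, -0.1, 1.5, 0.0, -0.1, 2.3, -0.1, 1.5, 0.0, -0.1, 2.2, -0.1, 1.5, 0.0, -0.1, 2.2, -0.1, 1.5]
now [ 607.7 -221.7  121. ] clock 17.27 tilt [-0.004  0.002] end [ 611.7 -222.    32. ] -94.8
```

>>> servo_tool(
  steps=[0,-0.1,2.3,0,1.5,0,-0.1,2.3,0,1.5,0,-0.1,2.2,0,1.5,0,0,1.8,0,1.5,0,0,0,0,1.5],
)

```text
clock: 17.9
eef_pos: [610.5, -221.1, 35.7]
orientation: [-0.675, 0.738, 0.002, -0.001]
ft_force: [-0.3, 0.5, -1.8]
width: 21.3
```

>>> servo_tool(
  steps=[0,0,0.3,0,1.5,0,0,0.2,0,1.5,0,0,0,0,1.5],
)

```text
clock: 18.27
eef_pos: [612.6, -222.9, 32.9]
orientation: [-0.674, 0.738, -0.0, 0.0]
ft_force: [0.4, 0.4, -2.1]
width: 21.7
```

>>> servo_tool(
  steps=[0,0,0.2,0,1.5,0,0,0.2,0,1.5,0,0,0,0,1.5],
)

```text
clock: 18.65
eef_pos: [612.8, -223.0, 31.3]
orientation: [-0.674, 0.738, -0.001, 0.0]
ft_force: [-2.7, 1.3, 10.9]
width: 21.3
```

>>> servo_tool(
  steps=[0,0,0,0,4,0,0,0,0,4,0,0,-3,0,4,0,0,-4,0,5,0,0,-2,0,5],
)

```text
clock: 19.27
eef_pos: [613.4, -223.3, 120.5]
orientation: [-0.674, 0.738, -0.001, 0.001]
ft_force: [0.5, 0.2, -0.1]
width: 49.7
```

```bash
python3 plan.py 668.5 -55.5 110 -47.5 5 5
```

```text
[-3.4, -0.8, 0.2, -9.5, 5.0, -3.3, -1.4, 0.2, -9.5, 5.0, -3.0, -1.8, 0.2, -9.5, 5.0, -2.7, -2.4, 0.2, -9.5, 5.0, -2.2, -2.7, 0.2, -9.5, 5.0]
now [ 613.4 -223.3  120.5] clock 19.27 tilt [ 0.003 -0.001] end [668.4 -55.3 110.5] -47.7
```

>>> servo_tool(
  steps=[-3.4,-0.8,0.2,-9.5,5,-3.3,-1.4,0.2,-9.5,5,-3,-1.8,0.2,-9.5,5,-2.7,-2.4,0.2,-9.5,5,-2.2,-2.7,0.2,-9.5,5],
)

```text
clock: 19.9
eef_pos: [667.7, -53.7, 108.0]
orientation: [0.916, -0.402, -0.0, 0.0]
ft_force: [0.3, 0.8, -0.4]
width: 49.9
```

>>> servo_tool(
  steps=[0,0,2,0,5,0,0,0,0,5,0,0,0,0,5],
)

```text
clock: 20.27
eef_pos: [667.5, -55.2, 88.6]
orientation: [0.914, -0.405, 0.0, 0.0]
ft_force: [-0.1, 0.7, 0.7]
width: 50.2
```

```bash
python3 plan.py 668.5 -55.5 22 -47.5 5 3
python3 - <<'E'
from h import *
im=cap('wrist','w7'); cv2.imwrite('pics/c7.png',cv2.resize(im[100:400,150:430,::-1],None,fx=2,fy=2))
E
```

```text
[0.03, -0.02, 2.22, -0.08, 5.0, 0.03, -0.02, 2.22, -0.08, 5.0, 0.02, -0.01, 2.22, -0.08, 5.0]
now [667.5 -55.2  88.6] clock 20.27 tilt [ 0. -0.] end [668.4 -55.5  22. ] -47.5
```

View pics/c7.png

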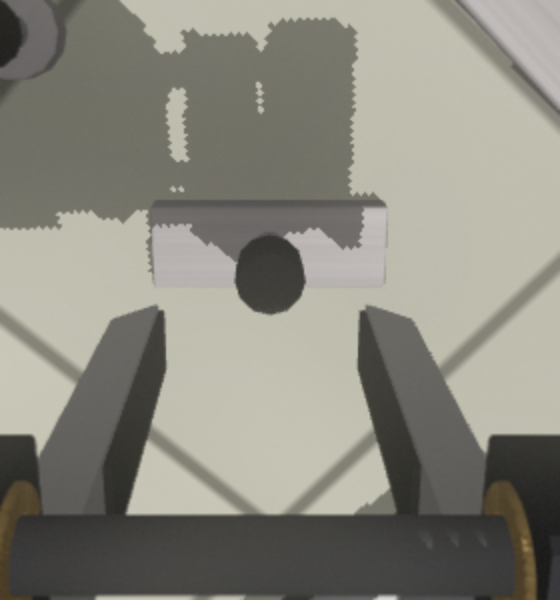

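The oblong block lies parallel to the jaws, with its knob at crop (270,273) midway between the fingers. Grasping it.

>>> servo_tool(
  steps=[0,0,2.3,0,5,0,0,2.2,0,5,0,0,2.2,0,5,0,0,0,0,5],
)

```text
clock: 20.82
eef_pos: [666.3, -55.2, 20.5]
orientation: [0.914, -0.405, -0.001, 0.0]
ft_force: [-0.1, -0.7, 0.8]
width: 49.6
```

>>> servo_tool(
  steps=[0,0,0,0,1.5,0,0,0,0,1.5,0,0,0,0,1.5,0,0,0,0,1.5],
)

```text
clock: 21.32
eef_pos: [668.7, -55.4, 22.6]
orientation: [0.915, -0.404, 0.002, -0.0]
ft_force: [0.4, -0.8, 3.2]
width: 21.5
```

>>> servo_tool(
  steps=[0,0,-2,0,1.5,0,0,-4,0,1.5,0,0,-4,0,1.5,0,0,0,0,1.5],
)

```text
clock: 21.82
eef_pos: [669.3, -54.9, 124.5]
orientation: [0.915, -0.404, 0.003, -0.001]
ft_force: [-0.2, -0.7, -2.5]
width: 21.3
```

```bash
python3 plan.py 540 -267.5 125 -95 1.5
```

```text
[1.4, 4.8, -0.0, 9.5, 1.5, 2.2, 4.5, -0.0, 9.5, 1.5, 2.8, 4.0, -0.0, 9.5, 1.5, 3.6, 3.5, -0.0, 9.5, 1.5, 4.0, 2.9, -0.0, 9.5, 1.5]
now [669.3 -54.9 124.5] clock 21.82 tilt [ 0.006 -0.001] end [ 540.4 -267.3  124.5] -95.2
```

>>> servo_tool(
  steps=[1.4,4.8,0,9.5,1.5,2.2,4.5,0,9.5,1.5,2.8,4,0,9.5,1.5,3.6,3.5,0,9.5,1.5,4,2.9,0,9.5,1.5],
)

```text
clock: 22.45
eef_pos: [536.0, -267.4, 119.0]
orientation: [-0.672, 0.74, 0.002, -0.001]
ft_force: [0.3, -0.7, -2.1]
width: 21.7
```

>>> servo_tool(
  steps=[0,0,0,0,1.5,0,0,0,0,1.5,0,0,0,0,1.5],
)

```text
clock: 22.82
eef_pos: [538.5, -265.8, 120.6]
orientation: [-0.675, 0.738, 0.001, 0.0]
ft_force: [-0.2, -0.1, -2.7]
width: 21.7
```

```bash
python3 plan.py 540 -267.5 35 -95 1.5 4
```

```text
[0.0, -0.0, 2.1, -0.0, 1.5, 0.1, -0.1, 2.2, -0.0, 1.5, 0.0, -0.0, 2.1, -0.0, 1.5, 0.1, -0.1, 2.2, -0.0, 1.5]
now [ 538.5 -265.8  120.6] clock 22.82 tilt [-0.001  0.001] end [ 540.3 -268.    34.6] -95.1
```

>>> servo_tool(
  steps=[0.1,0,2.2,0,1.5,0,-0.1,2.2,0,1.5,0,0,2.2,0,1.5,0,0,2,0,1.5,0,0,0,0,1.5],
)

```text
clock: 23.45
eef_pos: [538.5, -266.3, 33.7]
orientation: [-0.675, 0.738, 0.002, -0.0]
ft_force: [1.1, -0.5, -3.1]
width: 21.1
```

>>> servo_tool(
  steps=[0,0,0.3,0,1.5,0,0,0.2,0,1.5,0,0,0,0,1.5],
)

```text
clock: 23.82
eef_pos: [539.6, -268.4, 31.0]
orientation: [-0.674, 0.738, -0.0, 0.0]
ft_force: [-0.3, 0.3, -1.9]
width: 21.4
```

>>> servo_tool(
  steps=[0,0,0.2,0,1.5,0,0,0.1,0,1.5,0,0,0,0,1.5],
)

```text
clock: 24.2
eef_pos: [539.8, -268.6, 29.5]
orientation: [-0.674, 0.738, -0.001, 0.0]
ft_force: [-1.5, 2.0, 7.3]
width: 21.2
```

>>> servo_tool(
  steps=[0,0,0,0,4,0,0,0,0,4,0,0,-3,0,4,0,0,-5,0,5,0,0,-6,0,5],
)

```text
clock: 24.82
eef_pos: [538.6, -268.0, 167.7]
orientation: [-0.674, 0.739, 0.001, -0.0]
ft_force: [1.7, -0.4, 0.9]
width: 49.9
```

>>> servo_tool(
  steps=[0,-2,-5,0,5,0,-1,-4,0,5,0,0,0,0,5,0,0,0,0,5],
)

```text
clock: 25.32
eef_pos: [568.4, -270.7, 256.2]
orientation: [-0.674, 0.738, 0.001, -0.0]
ft_force: [0.9, -0.2, -0.2]
width: 50.2
```

Run:
```python
from h import *
im=cap('wrist','w8'); cap('top','top1'); cap('side','side1'); s=r.sense(); print(s['eef_pos'],s['ft_force'])
cv2.imwrite('pics/c8.png',cv2.resize(im[0:290,130:430,::-1],None,fx=2,fy=2,interpolation=3))
```

```text
[ 568.08368813 -270.53250701  255.50100348] [ 0.44398168  0.75623893 -0.06904579]
```

View pics/c8.png

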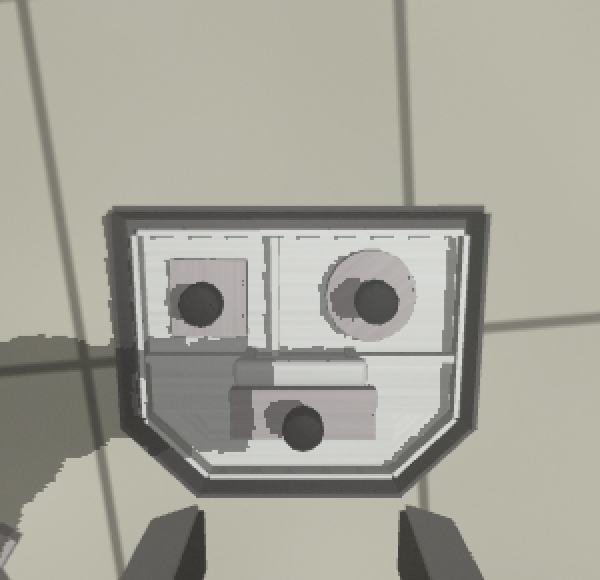

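View pics/side1.png

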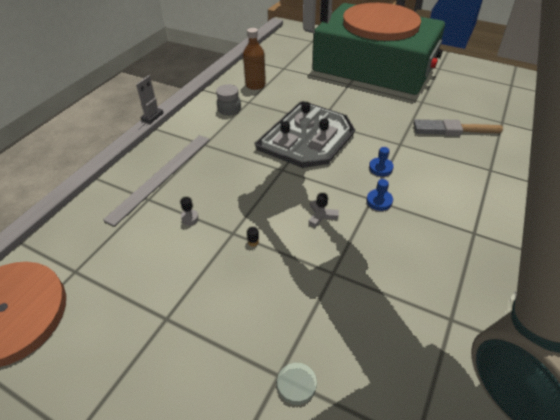

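The last views show all three blocks upright on their compartment floors: square at crop (200,300), round at (375,300) and oblong at (303,415). The small round block (187,205), the loose knob (253,234) and the three-armed block (322,202) are at their starting pixels in the side view. Handing in.

```bash
python3 -c "
from cell import r
print(r.sign_off())"
```

```text
the job is handed in; nothing more can be done
None
```

I turned the carrier about 92° and nested it in the pan, let it go, then placed the round, square and oblong blocks in their compartments. I handed the job in at about 25.5 s on the robot's clock, well inside the 104 s limit; no verdict is reported.

- **Carrier:** after release the camera put its centre within about 2 mm of the pan's. Its yaw was about -4.9°, against about -5.1° for the pan, and it lay flat. I did not measure it again after placing the blocks; by eye it looks unchanged in the final views.
- **Blocks:** the last wrist and side views show all three upright in their own compartments. I judged them seated from contact forces of 6 to 11 N as each was set down, and did not measure their final heights.
- **Things to leave:** the small round block, three-armed block and bare knob sit within a pixel or two of their starting places in the side view. The gripper was clear of everything at the end.
- **Disagreements:** pose readings scattered by about 2 to 4 mm, and two readings of the pan's centre differed by about 2.5 mm. Two handover heights came out 2 to 3 mm above plan: 39.6 mm instead of 37 mm for the carrier, and 31 mm instead of 29 mm for the round and square blocks. No check failed.

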